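Lock a shaker's hold-down bar with its R-clip

ROBOT

A 7-joint arm with a two-finger parallel gripper is mounted at the origin on a cart in front of the work surface, level with it; the furniture and walls round the work are solid. World frame = base frame: x ahead of the robot, y to its left, z up, the work surface at z = 0. Lengths are in m, angles in rad, forces in N, time in s.
With the tool pointing down it reaches from about 0.425 to 0.925 m from the base axis. Payload 6.8 kg.
Tool frame: the origin (TCP) lies on the centre line of the jaws, within the pads' length; the fingertips stand 22 mm ahead of it and the grasp point (between the pads) lies 3 mm ahead of it; z points along the fingers, y is the line along which they close (so a half turn about z gives the same grasp; the last joint's range is limited). The gripper opens to 88 mm and grips with 3 to 60 N. Pads are 20 mm wide; open, the fingers measure 115 mm over their backs; the gripper's body (75 mm by 178 mm) begins 61 mm behind the grasp point.
Start: joints at [1.171, 0.477, 0.022, 1.555, -0.011, 1.109, -0.083], TCP at [0.194, -0.646, 0.245] pointing down, gripper open.
Joint ranges: [-2.96, 2.96], [-0.34, 2.1], [-1.41, 1.46], [0.24, 2.44], [-1.37, 4.51], [0.17, 1.92], [-2.96, 2.96]. Speed limits (rad/s): [2.39, 2.39, 3.14, 3.14, 3.14, 3.14, 3.14].

INTERFACE

Orientations are given as a unit quaternion [x, y, z, w].
In Python, from cell import * gives the robot as it stands.
- The arm moves only by the shell command python3 -m inch 'ROWS' [FORCE]. ROWS is JSON, a list of rows, each a list of 3 entries, a list of its own where there are three numbers: the gripper's target within -1 to 1 (fully open at 1, half-way at 0, shut at -1), then the shift along the tool's x, y, z in m, then the turn about the tool's z in degrees. A call has 1 to 20 rows; each row is the pose to reach, as a shift and turn from the pose commanded when the call began, along the tool's axes at that moment; what a row does not reach only later rows make up. A row lasts 1/8 s, in which the tool goes at most 62.5 mm and 10.7 degrees, less where a joint would pass 70% of its speed; a pose out of reach is approached as far as the arm can. A call with a gripper value outside its range is refused whole. The fingers move at their own pace and stop on an object; FORCE is the grip in N (left out, the last holds). Time passes only in rows, so rows that repeat a pose let the fingers close. It gives the time, the measured TCP pose, the force, the opening and the grip force at its end, in the units of the state.
- get_obs(): the state, without advancing time (a new reading comes with each control period).
- get_image(name): name is "scene" or "top" or "wrist"; returns a dict with "pixels" (384x512x3 uint8, red, green, blue), "range_z" (384x512 float32, m along the optical axis (not along the pixel's ray), 0 where there is no reading), "camera_matrix" (3x3 intrinsics, pixels), "xyz" and "orientation" of the camera in the world. Camera axes: x right, y up, looking along -z (the intrinsics and any distortion apply to the point x, -y, -z); pixel columns grow to the right and rows downward; lengths in m; the calibration is good to about 2 mm. A picture is of the moment at which its call begins.
- close_job(): hands the job in; it is judged then, once.
The state is a dict: "clock": time; "qpos": joint angles; "joint_vel": joint speeds; "joint_efforts": joint torques, N m; "tool_pos": TCP position; "eef_rot": TCP orientation; "contact_force": force on the tool from outside, world axes, zero at the start; "ft_torque": the same for the moment, N m; "width": finger opening in m; "finger_force": force on a finger pad.
Only numpy, scipy, OpenCV 4.12 (cv2) and the standard library are available. Lean on these libraries where they do the work, as an engineer would, in place of code of your own. Each camera call takes 0.05 s, during which the arm holds its last target. There are 200 camera calls.

TASK

Get the bench shaker ready to run: swing its hold-down bar down over the vial rack until it lies level with the post standing up through its slot, then take the R-clip lying on the table, pass its straight leg through the cross hole in the post and push it home until the bent leg snaps round the post. Work by feel: the platform floats between springs and gives way as you push, so follow it, but never shove it to the end of its travel (about 35 mm), and leave the rack in its place on the platform and the other things on the table where they lie.

Things in the scene. Friction and masses are not known exactly. Their poses are not given: they have to be found in the camera images.
- shaker: Bench shaker: white box 230 x 216 mm, 48 mm high, with an aluminium platform (top 60 mm above the table) carrying a vial rack, the bar's hinge at the back and an upright post at the front. Origin under the box's centre, on the table; x points from the front panel (robot side) to the back, y left, z up. The box itself is fixed.
- platform (a joint): Give of the platform (with post, bar and rack) along the shaker's x axis, m: 0 at rest, positive when pushed to the back. It floats on slide rods between centring springs and yields about 3 mm per newton (its travel; keep within 35 mm).
- bar (a joint): Angle of the hold-down bar, rad: 0 level and closed, its slot round the post; positive = front end raised (starts 0.45 to 0.8). A stiff hinge holds it where it is left; about 2 N at the front end moves it. Aluminium, 34 mm wide, 8 thick, front end 160 mm from the hinge axis, slot 21 x 26 mm; closed, its top face is 112 mm above the table.
- bar_press (a point): Point on the bar's top face, on its middle line, 100 mm from the hinge axis (40 mm behind the post when closed): a good place to push it down. The hinge axis runs along the shaker's y, 72 mm behind the shaker's origin and 108 mm above the table.
- post_hole (a point): Centre of the post's cross hole, 68 mm in front of the shaker's origin. The hole runs along the shaker's x (this point's x, to the back), 7 mm wide and high, its mouths countersunk sideways; its lower edge is level with the closed bar's top, 3.5 mm below this point. Steel post, 18 mm diameter, top 14.5 mm above this point; the closed bar reaches 20 mm in front of its axis.
- clip: R-clip of 4 mm steel wire with a moulded grey grip, lying flat. Origin under the grip's centre; grip 22 (x) x 18 (y) x 14 mm high, take it across y from above; its low nose ends at x = 31 mm and stops on the post. Legs run along +x, undersides level with the grip's. Straight leg on y = -3.5 mm, tapered tip at x = 70 mm; bent leg on its +y side, bulge at x = 51 mm, flared tip at (66, 10) mm.
- clip_seat (a point): Point on the straight leg's axis opposite the hollow of the bent leg, at (41, -3.5, 2) mm in the clip's frame. When the clip is home the post stands in the hollow and this point is in the cross hole, on the post's axis (the leg may lie low in the hole).
- clip_leg (a joint): Opening of the springy bent leg, rad, 0 at rest. It meets the post when clip_seat is about 24 mm short of the post's axis, opens to about 0.1 as the bulge rides over (the push climbs to 7 to 10 N, the platform yielding 20 to 30 mm), then snaps back (under 0.05) when home, and the push drops by 5 N or so.
- rack: Blue vial rack, 101 x 192 mm and 39 mm high, loose on the platform under the bar, its centre 68 mm behind the post. Origin: centre of its underside. Leave it there.
- spanner: Small open-ended spanner, 131 mm long and 8 mm high, lying on the table; leave it. Origin: centre of its underside.
- tape_roll: Roll of tape, 61 mm across and 19 mm high, lying on the table; leave it. Origin: centre of its underside.
- usb_stick: Black data stick, 50 mm long and 8 mm high, on the table; leave it. Origin: centre of its underside.
- pencil: Orange mechanical pencil, about 130 mm long and 8 mm high, on the table; leave it. Origin: centre of its underside.

How it is judged:
On the way, in this order (a step that is already met when the one before it is completed fails the run):
1. the hold-down bar is down over the rack (value of joint bar below 0.04 rad), for 0.2 s.
2. the clip's straight leg is through the cross hole and the bent leg has snapped round the post (x of clip_seat in the frame of post_hole between -0.005 and 0.005 m and y of clip_seat in the frame of post_hole between -0.004 and 0.004 m and z of clip_seat in the frame of post_hole between -0.004 and 0.004 m and value of joint clip_leg below 0.05 rad and angle between the x axis of clip and the x axis of post_hole, either way round below 0.25 rad and value of joint bar below 0.04 rad), for 0.2 s.
At the end, for the whole second after the job is handed in: The bar is closed (under 0.04 rad); the clip is home at rest: its seat point within 5 mm of the hole's centre along the hole and 4 mm across it, in line with the hole within 0.25 rad, the bent leg sprung back (under 0.05 rad) (all of step 2 and linear speed of clip below 0.02 m/s); the robot touches nothing.
It fails at once if the platform is shoved more than 35 mm from rest (value of joint platform above 0.035 m or value of joint platform below -0.035 m).
It fails at once if the rack is shifted more than 20 mm from its place on the platform, or tipped (x of rack in the frame of post_hole above 0.088 m or x of rack in the frame of post_hole below 0.048 m or y of rack in the frame of post_hole above 0.02 m or y of rack in the frame of post_hole below -0.02 m or angle between rack's own z axis and vertical above 0.15 rad).
It fails at once if another thing on the table is moved more than 20 mm (distance of any of spanner, tape_roll, usb_stick, pencil from where it was at the start of the episode above 0.02 m).
It also fails if it takes over 72 s, if anything falls off the work surface, if the arm or the gripper's body presses on something with over 40 N, if the wrist force passes 120 N, or if a joint passes its speed limit or range.

## Working session

There is one attempt and no reset: what is moved stays moved. The work goes in short steps, Python scripts to look and compute and a shell command to move; the robot and the scene stay as the last step left them, time stands still between calls to the robot, and variables do not carry over. Pictures are saved under pics/ and viewed, at most 10 in all, crops included, and the job is handed in when it is done.

```bash
ls; mkdir -p pics; cat > h.py <<'E'
from cell import *
import numpy as np, cv2
from scipy.spatial.transform import Rotation as R
def cloud(im):
    K=np.array(im["camera_matrix"]);d=im["range_z"];v,u=np.mgrid[0:d.shape[0],0:d.shape[1]]
    p=np.stack([(u-K[0,2])/K[0,0]*d,-(v-K[1,2])/K[1,1]*d,-d],-1)
    return p@R.from_quat(im["orientation"]).as_matrix().T+np.array(im["xyz"])
def save(im,n,crop=None,s=1):
    a=im["pixels"][:,:,::-1]
    if crop: a=a[crop[1]:crop[3],crop[0]:crop[2]]
    cv2.imwrite("pics/"+n,cv2.resize(a,None,fx=s,fy=s,interpolation=cv2.INTER_CUBIC))
E
python3 - <<'E'
from h import *
o=get_obs();print({k:np.round(v,3) for k,v in o.items()})
a=get_image("top");b=get_image("scene");
np.savez("a.npz",**{"t"+k:v for k,v in a.items()},**{"s"+k:v for k,v in b.items()})
for i in(a,b):print({k:(v if k not in("pixels","range_z") else 0) for k,v in i.items()})
save(a,"top.png",None,1.5);save(b,"scene.png",None,1.5)
E
```

```text
pics
{'clock': np.float64(0.0), 'qpos': array([ 1.171,  0.478,  0.022,  1.556, -0.011,  1.109, -0.083]), 'joint_vel': array([-0.   ,  0.001,  0.   ,  0.   ,  0.001,  0.002, -0.002]), 'joint_efforts': array([ 0.0000e+00, -5.8286e+01,  1.5350e+00, -2.7261e+01, -5.4000e-02,
        1.7000e-02,  0.0000e+00]), 'tool_pos': array([ 0.194, -0.646,  0.244]), 'eef_rot': array([ 0.989,  0.145, -0.   , -0.001]), 'contact_force': array([-0.742, -1.002,  0.066]), 'ft_torque': array([-0.034, -0.009,  0.   ]), 'finger_force': np.float64(0.0), 'width': np.float64(0.088)}
{'pixels': 0, 'range_z': 0, 'camera_matrix': array([[406.91470934,   0.        , 247.69599511],
       [  0.        , 406.91470934, 191.75103494],
       [  0.        ,   0.        ,   1.        ]]), 'xyz': array([ 0.45595631, -0.01563084,  1.12825675]), 'orientation': array([ 0.01694421, -0.01252651, -0.70425277,  0.70963654])}
{'pixels': 0, 'range_z': 0, 'camera_matrix': array([[479.93960033,   0.        , 254.19545513],
       [  0.        , 479.93960033, 194.04751902],
       [  0.        ,   0.        ,   1.        ]]), 'xyz': array([-0.24720165,  0.58544818,  0.79044553]), 'orientation': array([-0.20710145,  0.41691845,  0.79658363, -0.38567151])}
```

View pics/top.png

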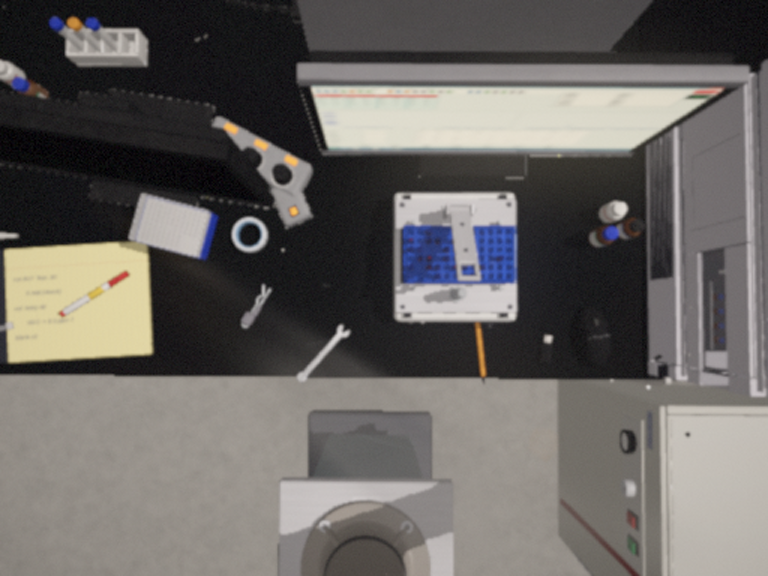

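View pics/scene.png

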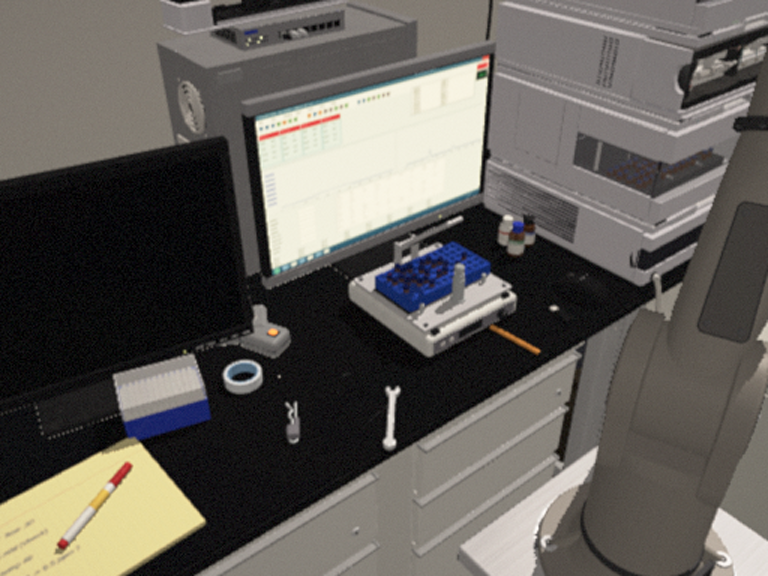

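Top view: shaker box spans (394,193)-(518,321), the bar is raised with its front end near (468,278), the post sits at about (440,296), and the clip grip is at (248,320) with its legs toward (267,288). Scene view: bar raised, post upright, clip lying free between the tape and the spanner.

```bash
python3 - <<'E'
from h import *
z=np.load("a.npz");im={k[1:]:z[k] for k in z.files if k[0]=="t"}
P=cloud(im)
x,y,Z=P[...,0],P[...,1],P[...,2]
# box: bright region z 0.03..0.07
m=(abs(Z-0.054)<0.02)&(x>.35)&(x<.75)&(abs(y+.17)<.2)
r=cv2.minAreaRect(P[m][:,:2].astype(np.float32));print("box",r)
m=(Z>.125)&(x>.4)&(x<.62)&(y<0)&(y>-.3)
v,u=np.nonzero(m)
print("high pts",len(v));
q=P[m];A=np.c_[q[:,:2],np.ones(len(q))]
for i in range(0,len(v),max(1,len(v)//60)):print(u[i],v[i],np.round(q[i],3))
m=(Z>.006)&(Z<.03)&(x>.3)&(x<.5)&(y>.08)&(y<.25);print("clip",m.sum(),P[m].mean(0),cv2.minAreaRect(P[m][:,:2].astype(np.float32)))
for n,c in(("c1",(150,180,190,230)),("c2",(255,120,355,220))):pass
a=im["pixels"][:,:,::-1]
c1=cv2.resize(a[183:223,150:190],None,fx=10,fy=10,interpolation=cv2.INTER_CUBIC)
c2=cv2.resize(a[125:220,255:350],(400,400),interpolation=cv2.INTER_CUBIC)
cv2.imwrite("pics/crop.png",np.hstack([c1,c2]))
E
```

```text
box ((0.5897533893585205, -0.17039698362350464), (0.3089612126350403, 0.39942657947540283), 0.14339929819107056)
high pts 1378
250 0 [ 0.456 -0.016  1.128]
336 10 [ 0.456 -0.016  1.128]
458 19 [ 0.456 -0.016  1.128]
133 31 [ 0.456 -0.016  1.128]
105 41 [ 0.456 -0.016  1.128]
1 56 [ 0.456 -0.016  1.128]
409 63 [ 0.456 -0.016  1.128]
26 74 [ 0.456 -0.016  1.128]
81 81 [ 0.456 -0.016  1.128]
382 92 [ 0.456 -0.016  1.128]
66 105 [ 0.456 -0.016  1.128]
391 111 [ 0.456 -0.016  1.128]
52 123 [ 0.456 -0.016  1.128]
13 132 [ 0.456 -0.016  1.128]
304 145 [ 0.615 -0.148  0.125]
312 146 [ 0.612 -0.167  0.129]
304 148 [ 0.606 -0.147  0.132]
309 149 [ 0.604 -0.159  0.134]
233 151 [ 0.456 -0.016  1.128]
305 152 [ 0.595 -0.148  0.141]
309 153 [ 0.593 -0.158  0.142]
315 154 [ 0.59  -0.172  0.146]
303 156 [ 0.584 -0.142  0.154]
308 157 [ 0.582 -0.154  0.152]
314 158 [ 0.579 -0.168  0.153]
302 160 [ 0.573 -0.139  0.159]
308 161 [ 0.57  -0.152  0.164]
314 162 [ 0.568 -0.167  0.162]
303 164 [ 0.563 -0.14   0.169]
309 165 [ 0.56  -0.153  0.174]
315 166 [ 0.558 -0.168  0.171]
303 168 [ 0.553 -0.139  0.172]
[... 406 characters left out ...]
7 196 [ 0.488 -0.155  0.131]
243 202 [ 0.456 -0.016  1.128]
455 214 [ 0.456 -0.016  1.128]
62 225 [ 0.456 -0.016  1.128]
204 237 [ 0.456 -0.016  1.128]
447 247 [ 0.456 -0.016  1.128]
407 265 [ 0.456 -0.016  1.128]
319 276 [ 0.456 -0.016  1.128]
249 287 [ 0.456 -0.016  1.128]
443 298 [ 0.456 -0.016  1.128]
396 309 [ 0.456 -0.016  1.128]
18 323 [ 0.456 -0.016  1.128]
66 330 [ 0.456 -0.016  1.128]
194 341 [ 0.456 -0.016  1.128]
306 349 [ 0.456 -0.016  1.128]
207 357 [ 0.456 -0.016  1.128]
3 365 [ 0.456 -0.016  1.128]
494 375 [ 0.456 -0.016  1.128]
clip 127 [0.40580533 0.16313339 0.00977233] ((0.4130382835865021, 0.15654069185256958), (0.16966553032398224, 0.07115688920021057), 45.6705322265625)
```

View pics/crop.png

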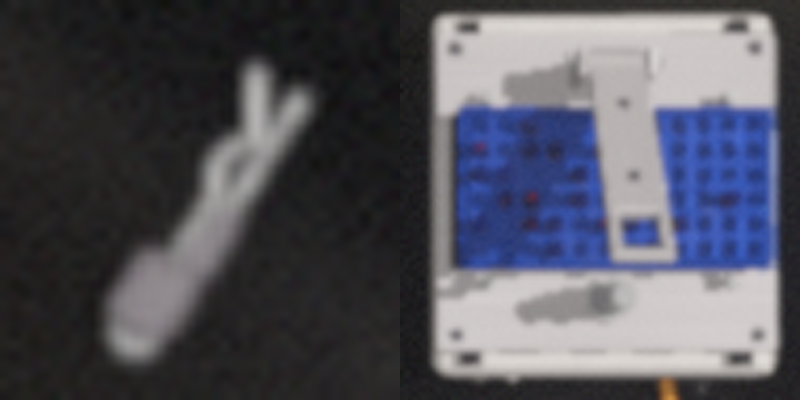

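Crop: the grip centre is near (165,214) in the original image, the straight leg tip near (181,193), and the bent leg is on its left. The box edges look parallel to the image axes, and the post top is at about (308,195).

```bash
cat >> h.py <<'E'
def px(im,u,v,z):
    K=np.array(im["camera_matrix"]);d=R.from_quat(im["orientation"]).apply([(u-K[0,2])/K[0,0],-(v-K[1,2])/K[1,1],-1.]);o=np.array(im["xyz"])
    return o+d*(z-o[2])/d[2]
E
python3 - <<'E'
from h import *
z=np.load("a.npz");im={k[1:]:z[k] for k in z.files if k[0]=="t"}
P=cloud(im);x,y,Z=P[...,0],P[...,1],P[...,2]
c=[px(im,u,v,.048) for u,v in((263.8,128.6),(344.1,128.6),(344.1,214.1),(263.8,214.1))]
print("box",np.round(c,4).tolist(),np.mean(c,0))
px_=im["pixels"].astype(int)
reg=(x>.4)&(x<.72)&(y<0)&(y>-.34)
blue=reg&(px_[...,2]-px_[...,0]>50)&(Z>.08)&(Z<.11);q=P[blue];print("rack",len(q),cv2.minAreaRect(q[:,:2].astype(np.float32)),np.median(q[:,2]))
br=((px_.sum(-1)>400)&reg&(Z>.04)&(Z<.054)).astype(np.uint8)
q=P[br>0];r=cv2.minAreaRect(q[:,:2].astype(np.float32));print("boxrect",r,len(q))
post=reg&(Z>.12)&(Z<.14)&(x<.51);q=P[post];print("post",len(q),q.mean(0),q.min(0),q.max(0))
bar=reg&(Z>.125)&(x>.505);q=P[bar];b=np.linalg.lstsq(np.c_[q[:,:2],np.ones(len(q))],q[:,2],rcond=None)[0];print("bar",b,np.arctan(np.hypot(*b[:2])),"yaw",np.arctan2(b[1],b[0]))
fl=reg&(Z<.01);print("table z",np.median(Z[reg&(Z<.02)]))
g=px(im,165.2,213.8,.014);t=px(im,180.8,192.8,.003);bt=px(im,175.7,189.5,.003);print("grip",g,"tip",t,"bent",bt)
cl=(Z>.010)&(Z<.03)&(abs(x-.40)<.05)&(abs(y-.16)<.04);print("gripcloud",cl.sum(),P[cl].mean(0),np.median(P[cl],0))
E
```

```text
box [[0.6703, -0.0505, 0.048], [0.6717, -0.2648, 0.048], [0.4437, -0.2644, 0.048], [0.442, -0.0518, 0.048]] [ 0.55692532 -0.15787871  0.048     ]
rack 1685 ((0.5591726899147034, -0.15849649906158447), (0.09844082593917847, 0.1909090280532837), 0.35153353214263916) 0.0856512357301662
boxrect ((0.559903621673584, -0.15569913387298584), (0.22848406434059143, 0.21351554989814758), 0.45040223002433777) 778
post 42 [ 0.4915839  -0.15506294  0.12757825] [ 0.48336081 -0.16290217  0.12178286] [ 0.50076439 -0.14767053  0.13102243]
bar [-0.79609762 -0.02872383  0.61112944] 0.6726739016530782 yaw -3.1055275109672724
table z -0.0015188960787555494
grip [0.44028959 0.21691046 0.014     ] tip [0.49856263 0.1768785  0.003     ] bent [0.50760839 0.19116046 0.003     ]
gripcloud 0 [nan nan nan] [nan nan nan]<stdin>:15: RuntimeWarning: Mean of empty slice.
  ret = um.true_divide(
  return _methods._mean(a, axis=axis, dtype=dtype,
```

```bash
cat >> h.py <<'E'
def to(xyz,yaw,o=None):
    "shift in tool axes and turn (deg) to reach TCP xyz with tool-x yaw (deg)"
    o=o or get_obs();r=R.from_quat(o["eef_rot"]);M=r.as_matrix();cy=np.degrees(np.arctan2(M[1,0],M[0,0]))
    print("tcp",np.round(o["tool_pos"],4),"yaw",round(cy,2),"tilt",np.round(M[2],3),"shift mm",np.round(1000*M.T@(np.array(xyz)-o["tool_pos"]),1),"turn",round(-((yaw-cy+180)%360-180),2),"F",np.round(o["contact_force"],2),"w",round(float(o["width"]),4),"t",o["clock"])
E
python3 - <<'E'
from h import *
z=np.load("a.npz")
for c in "ts":
    im={k[1:]:z[k] for k in z.files if k[0]==c};P=cloud(im);P=P[im["range_z"]>0]
    for x0 in(.1,.2,.3,.4,.5,.6,.7):
        print(c,x0,[(y0,round(float(P[s][:,2].max()),2)) for y0 in(-.7,-.6,-.5,-.4,-.3,-.2,-.1,0,.1,.2) if (s:=(abs(P[:,0]-x0-.05)<.05)&(abs(P[:,1]-y0-.05)<.05)).any()])
to([.553,-.157,.235],0)
E
```

```text
t 0.1 [(-0.7, -0.03), (-0.6, -0.03), (-0.5, -0.73), (-0.4, -0.74), (-0.3, -0.74), (-0.2, 0.01), (-0.1, 0.02), (0, 0.02), (0.1, 0.0), (0.2, -0.74)]
t 0.2 [(-0.7, -0.03), (-0.6, -0.03), (-0.5, -0.74), (-0.4, -0.74), (-0.3, -0.74), (-0.2, -0.74), (-0.1, -0.74), (0, -0.74), (0.1, -0.74), (0.2, -0.73)]
t 0.3 [(-0.7, -0.09), (-0.6, 0.35), (-0.5, 0.04), (-0.4, 0.03), (-0.3, 0.01), (-0.2, 0.01), (-0.1, 0.01), (0, 0.01), (0.1, 0.01), (0.2, 0.0)]
t 0.4 [(-0.6, 0.36), (-0.5, 0.04), (-0.4, 0.03), (-0.3, 0.06), (-0.2, 0.13), (-0.1, 0.08), (0, 0.01), (0.1, 0.01), (0.2, 0.02)]
t 0.5 [(-0.6, 0.36), (-0.5, 0.08), (-0.4, 0.01), (-0.3, 0.1), (-0.2, 0.21), (-0.1, 0.1), (0, 0.0), (0.1, 0.02), (0.2, 0.07)]
t 0.6 [(-0.6, 0.36), (-0.5, 0.07), (-0.4, 0.01), (-0.3, 0.09), (-0.2, 0.14), (-0.1, 0.09), (0, 0.01), (0.1, 0.4), (0.2, 0.4)]
t 0.7 [(-0.6, 0.36), (-0.5, 0.4), (-0.4, 0.4), (-0.3, 0.4), (-0.2, 0.4), (-0.1, 0.4), (0, 0.4), (0.1, 0.08), (0.2, 0.38)]
s 0.1 [(-0.7, -0.04), (-0.2, 0.0), (-0.1, 0.01), (0, 0.01), (0.1, 0.0)]
s 0.2 []
s 0.3 [(-0.7, 0.52), (-0.6, 0.53), (-0.5, 0.03), (-0.4, 0.03), (-0.3, 0.01), (-0.2, 0.0), (-0.1, 0.0), (0, 0.01), (0.1, 0.01), (0.2, 0.0)]
s 0.4 [(-0.7, 0.4), (-0.6, 0.52), (-0.5, 0.04), (-0.4, 0.04), (-0.3, 0.07), (-0.2, 0.13), (-0.1, 0.07), (0, 0.01), (0.1, 0.01), (0.2, 0.02)]
s 0.5 [(-0.7, -0.39), (-0.6, 0.51), (-0.5, 0.07), (-0.4, 0.0), (-0.3, 0.1), (-0.2, 0.21), (-0.1, 0.1), (0, 0.0), (0.1, 0.02), (0.2, 0.07)]
s 0.6 [(-0.6, 0.49), (-0.5, 0.07), (-0.4, 0.0), (-0.3, 0.09), (-0.2, 0.14), (-0.1, 0.09), (0, 0.0), (0.1, 0.39), (0.2, 0.4)]
s 0.7 [(-0.6, 0.47), (-0.5, 0.46), (-0.4, 0.4), (-0.3, 0.4), (-0.2, 0.4), (-0.1, 0.4), (0, 0.4), (0.1, 0.04), (0.2, 0.01)]
tcp [ 0.194  -0.646   0.2438] yaw 16.72 tilt [-0.    -0.002 -1.   ] shift mm [ 484.5 -365.     9.3] turn 16.72 F [ 0.24 -0.12 -0.29] w 0.088 t 0.1
```

```bash
python3 -m inch '[[-1,[0.02,-0.06,-0.045],0],[-1,[0.04,-0.12,-0.046],0],[-1,[0.062,-0.186,-0.046],0],[-1,[0.11,-0.215,-0.046],6],[-1,[0.16,-0.25,-0.046],12],[-1,[0.23,-0.292,-0.046],16.7],[-1,[0.28,-0.307,-0.046],16.7],[-1,[0.33,-0.322,-0.046],16.7],[-1,[0.39,-0.34,-0.046],16.7],[-1,[0.44,-0.353,-0.03],16.7],[-1,[0.484,-0.365,0],16.7],[-1,[0.484,-0.365,0],16.7],[-1,[0.484,-0.365,0],16.7]]' 10; python3 - <<'E'
from h import *
to([.553,-.157,.215],0)
w=get_image("wrist");save(w,"w1.png",None,1.2)
E
```

```text
clock: 1.72
tool_pos: [0.552, -0.1584, 0.2444]
eef_rot: [1.0, -0.0, -0.001, 0.0]
contact_force: [0.4, -0.1, 0.4]
width: 0.0006
finger_force: 0.0
tcp [ 0.552  -0.1584  0.2444] yaw -0.01 tilt [-0.001  0.    -1.   ] shift mm [ 1.  -1.4 29.4] turn -0.01 F [ 0.41 -0.11  0.45] w 0.0006 t 1.725
```

View pics/w1.png

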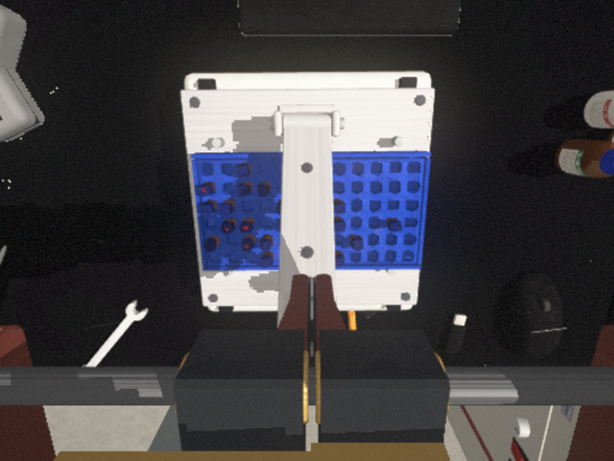

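Wrist view: the closed fingers are right over the middle of the raised bar, around (310,270), and the shaker is square to the tool. Next I press down along the arc.

```bash
python3 -m inch '[[-1,[0.001,-0.001,0.018],0],[-1,[0.001,-0.001,0.034],0],[-1,[0.001,-0.001,0.040],0],[-1,[-0.003,-0.001,0.046],0],[-1,[-0.007,-0.001,0.052],0],[-1,[-0.011,-0.001,0.059],0],[-1,[-0.014,-0.001,0.066],0],[-1,[-0.016,-0.001,0.073],0],[-1,[-0.018,-0.001,0.081],0],[-1,[-0.019,-0.001,0.089],0],[-1,[-0.020,-0.001,0.096],0],[-1,[-0.020,-0.001,0.102],0],[-1,[-0.020,-0.001,0.106],0]]'
```

```text
clock: 3.4
tool_pos: [0.5326, -0.1567, 0.1382]
eef_rot: [1.0, 0.0, -0.0, -0.0]
contact_force: [-0.5, 0.7, 0.4]
width: 0.0006
finger_force: 0.5
```

```bash
python3 -m inch '[[-1,[0,0,0.002],0],[-1,[0,0,0.004],0],[-1,[0,0,0.005],0],[-1,[0,0,0.006],0],[-1,[0,0,0.006],0]]';python3 -m inch '[[-1,[0,0,0.001],0],[-1,[0,0,0.002],0],[-1,[0,0,0.002],0]]'; python3 - <<'E'
from h import *
w=get_image("wrist");save(w,"w2.png",None,1.2)
a=get_image("scene");P=cloud(a);x,y,Z=np.moveaxis(P,-1,0)
m=(x>.47)&(x<.62)&(abs(y+.157)<.016)&(Z>.106)&(Z<.25)&(a["range_z"]>0)&((x<.515)|(x>.56));q=P[m];print(len(q));print(np.round(q[::max(1,len(q)//40)],3).tolist())
E
```

```text
clock: 4.03
tool_pos: [0.5343, -0.1567, 0.1342]
eef_rot: [1.0, 0.0, 0.002, 0.0]
contact_force: [-0.9, 1.6, 9.2]
width: 0.0007
finger_force: 4.6
clock: 4.4
tool_pos: [0.536, -0.1566, 0.134]
eef_rot: [1.0, 0.0, 0.004, 0.001]
contact_force: [-1.7, 0.9, 18.9]
width: 0.0004
finger_force: 9.5
423
[[0.515, -0.172, 0.248], [0.514, -0.172, 0.24], [0.513, -0.153, 0.241], [0.51, -0.154, 0.239], [0.514, -0.162, 0.232], [0.51, -0.158, 0.232], [0.511, -0.16, 0.228], [0.511, -0.156, 0.227], [0.515, -0.167, 0.219], [0.511, -0.171, 0.213], [0.501, -0.171, 0.215], [0.5, -0.167, 0.214], [0.501, -0.162, 0.212], [0.502, -0.163, 0.209], [0.501, -0.162, 0.207], [0.5, -0.165, 0.203], [0.5, -0.168, 0.199], [0.504, -0.145, 0.2], [0.5, -0.141, 0.197], [0.612, -0.153, 0.112], [0.611, -0.149, 0.11], [0.595, -0.171, 0.11], [0.596, -0.165, 0.108], [0.594, -0.156, 0.11], [0.596, -0.147, 0.109], [0.578, -0.167, 0.11], [0.579, -0.157, 0.11], [0.576, -0.148, 0.112], [0.572, -0.143, 0.112], [0.567, -0.144, 0.111], [0.562, -0.15, 0.108], [0.494, -0.157, 0.126], [0.514, -0.153, 0.112], [0.514, -0.149, 0.111], [0.488, -0.159, 0.119], [0.487, -0.148, 0.121], [0.499, -0.153, 0.11], [0.503, -0.146, 0.108], [0.484, -0.171, 0.107], [0.487, -0.159, 0.108], [0.489, -0.151, 0.107], [0.479, -0.148, 0.111], [0.474, -0.154, 0.107]]
```

View pics/w2.png

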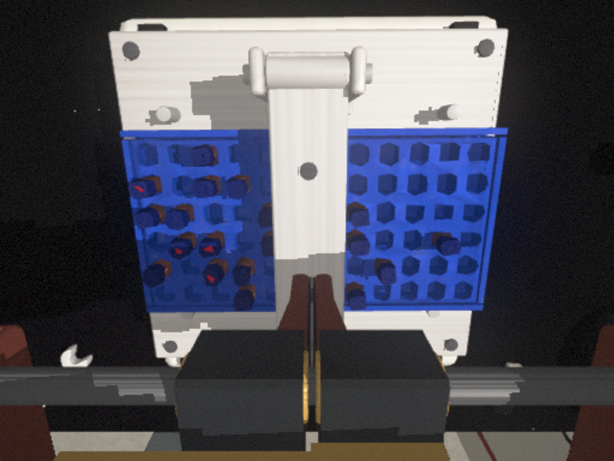

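Bar lies level (top 0.110–0.112 along its length, rack in place). Now lift and go to the clip.

```bash
python3 -m inch '[[-1,[0,0,-0.03],0],[-1,[0,0,-0.08],0],[0,[-0.02,-0.04,-0.12],0],[1,[-0.05,-0.09,-0.12],0],[1,[-0.08,-0.14,-0.12],8],[1,[-0.09,-0.2,-0.12],16],[1,[-0.1,-0.25,-0.12],24],[1,[-0.11,-0.31,-0.12],31.6],[1,[-0.12,-0.36,-0.1],31.6],[1,[-0.134,-0.397,-0.074],31.6],[1,[-0.134,-0.397,-0.074],31.6],[1,[-0.134,-0.397,-0.074],31.6]]' ; python3 - <<'E'
from h import *
to([.440,.217,.024],-31.6)
w=get_image("wrist");np.savez("w.npz",**w);save(w,"w3.png",None,1.5)
t=get_image("top");P=cloud(t);x,y,Z=np.moveaxis(P,-1,0)
m=(x>.47)&(x<.51)&(abs(y+.157)<.03)&(Z>.12)&(Z<.14);q=P[m];print("post",len(q),q.mean(0),q.min(0),q.max(0))
E
```

```text
clock: 6.0
tool_pos: [0.399, 0.2398, 0.2048]
eef_rot: [0.962, -0.273, 0.0, 0.0]
contact_force: [0.4, -0.1, -0.4]
width: 0.0878
finger_force: 0.0
tcp [0.399  0.2398 0.2048] yaw -31.65 tilt [ 0.  0. -1.] shift mm [ 46.8  -2.2 180.8] turn -0.05 F [ 0.42 -0.13 -0.36] w 0.0878 t 6.0
post 41 [ 0.49179217 -0.15514926  0.12738266] [ 0.48342671 -0.16241375  0.12398307] [ 0.50074949 -0.14794887  0.13145152]
```

View pics/w3.png

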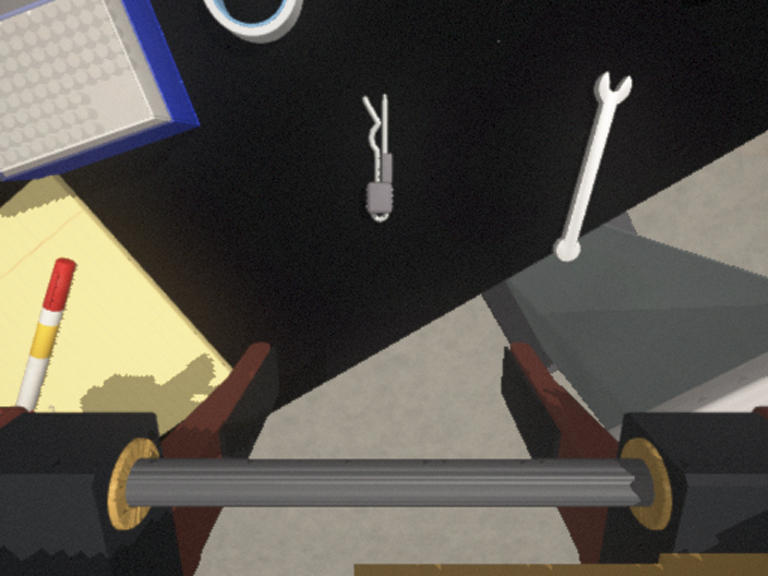

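Wrist view: grip centre at (380,198), straight leg tip at (385,95) and its root at (386,155), with the bent leg on the left, so the clip is nearly in line with the tool.

```bash
python3 - <<'E'
from h import *
w=np.load("w.npz");w={k:w[k] for k in w.files}
g=px(w,380/1.5,197.5/1.5,.014);t=px(w,385/1.5,95/1.5,.002);n=px(w,386.3/1.5,153/1.5,.007)
print(g,t,n,"gt",np.hypot(*(t-g)[:2]),"ang",np.degrees(np.arctan2(*(t-g)[1::-1]))+2.86)
to(np.r_[g[:2],.024],-31.6)
P=cloud(w);a=w["pixels"].astype(int)
m=(P[...,2]>.009)&(P[...,2]<.02)&(np.hypot(P[...,0]-g[0],P[...,1]-g[1])<.02);print(m.sum(),P[m].mean(0),cv2.minAreaRect(P[m][:,:2].astype(np.float32)))
print(w["xyz"],w["orientation"])
E
```

```text
[0.44602343 0.2185412  0.014     ] [0.50251483 0.17948049 0.002     ] [0.46940512 0.1988678  0.007     ] gt 0.06868054558489081 ang -31.801734036709348
tcp [0.3996 0.2392 0.2052] yaw -31.75 tilt [ 0.001 -0.001 -1.   ] shift mm [ 50.2  -6.8 181.3] turn -0.15 F [ 0.52 -0.55 -0.48] w 0.0878 t 6.1
335 [0.4464644  0.21925386 0.01304186] ((0.4498008191585541, 0.2173854112625122), (0.018369916826486588, 0.030494095757603645), 58.36334228515625)
[0.46759023 0.19767458 0.34431684] [ 0.07176258 -0.12823088  0.86358644 -0.48231259]
```

```bash
python3 -m inch '[[1,[0.03,-0.005,0.05],0],[0,[0.05,-0.006,0.1],0],[-0.2,[0.05,-0.006,0.14],0],[-0.2,[0.05,-0.006,0.165],0],[-0.2,[0.05,-0.006,0.176],0],[-0.2,[0.05,-0.006,0.180],0],[-0.2,[0.05,-0.006,0.180],0],[-0.6,[0.05,-0.006,0.180],0],[-1,[0.05,-0.006,0.180],0],[-1,[0.05,-0.006,0.180],0],[-1,[0.05,-0.006,0.180],0],[-1,[0.05,-0.006,0.180],0],[-1,[0.05,-0.006,0.180],0]]' 40
```

```text
clock: 7.72
tool_pos: [0.4447, 0.2193, 0.0252]
eef_rot: [0.962, -0.272, 0.0, -0.0]
contact_force: [-0.5, -0.5, 6.3]
width: 0.0177
finger_force: 40.0
```

Gripped (width 17.7 mm, as expected). Carry it to in front of the post.

```bash
python3 -m inch '[[-1,[0,0,-0.03],0],[-1,[0,0,-0.08],0],[-1,[0,0.0,-0.13],0],[-1,[0.037,0.05,-0.16],-8],[-1,[0.075,0.1,-0.175],-16],[-1,[0.112,0.153,-0.175],-24],[-1,[0.135,0.205,-0.175],-31.6],[-1,[0.158,0.26,-0.175],-31.6],[-1,[0.182,0.31,-0.175],-31.6],[-1,[0.175,0.328,-0.16],-31.6],[-1,[0.163,0.335,-0.135],-31.6],[-1,[0.163,0.335,-0.135],-31.6],[-1,[0.163,0.335,-0.135],-31.6],[-1,[0.163,0.335,-0.135],-31.6]]'; python3 - <<'E'
from h import *
to([.405,-.152,.139],0)
w=get_image("wrist");np.savez("w.npz",**w);s=get_image("scene");np.savez("s.npz",**s);print(w["xyz"],w["orientation"])
save(w,"w4.png",(156,120,356,320),3)
E
```

```text
clock: 9.48
tool_pos: [0.4091, -0.1514, 0.1606]
eef_rot: [1.0, 0.001, 0.001, 0.0]
contact_force: [-0.1, 0.5, -1.0]
width: 0.0178
finger_force: 40.0
tcp [ 0.4091 -0.1514  0.1606] yaw 0.07 tilt [ 0.002  0.    -1.   ] shift mm [-4.2  0.6 21.6] turn 0.07 F [-0.08  0.48 -1.  ] w 0.0178 t 9.475
[ 0.4893956  -0.1512374   0.30023931] [-0.1036471   0.10302769 -0.6989636   0.70006604]
```

View pics/w4.png

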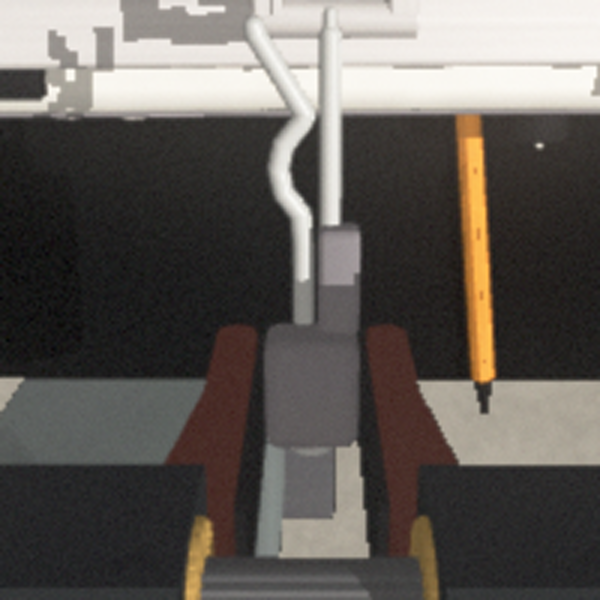

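Crop: clip held straight, straight leg from root (329,222) to tip (331,10), bent leg on the left; the post is above the crop. I'll measure both from the depth.

```bash
python3 - <<'E'
from h import *
w=np.load("w.npz");w={k:w[k] for k in w.files};P=cloud(w);x,y,Z=np.moveaxis(P,-1,0)
# straight leg: columns 262..270, rows 124..193
for r in range(122,194,6):
    c=[k for k in range(261,273) if .12<Z[r,k]<.16]
    if c: k=c[np.argmax(Z[r,c])]; print(r,c[0],c[-1],np.round(P[r,c].mean(0),4),round(Z[r,c].max(),4))
m=(Z>.10)&(Z<.15)&(x>.47)&(x<.52)&(abs(y+.156)<.02)
m2=m&(Z>.122);q=P[m2];print("post top",len(q),q.mean(0),q.min(0),q.max(0),np.median(q[:,2]))
b=(Z>.105)&(Z<.118)&(x>.45)&(x<.60)&(abs(y+.156)<.03);q=P[b];print("bar",len(q),q.min(0),q.max(0),np.median(q[:,2]),cv2.minAreaRect(q[:,:2].astype(np.float32)))
g=(abs(x-.409)<.009)&(abs(y+.151)<.006)&(Z>.12)&(Z<.17);q=P[g];print("grip",len(q),np.median(q,0))
v,u=np.nonzero(m2);print(u.min(),u.max(),v.min(),v.max())
save(w,"w5.png",(196,0,316,130),4.5)
E
```

```text
122 265 266 [ 0.4801 -0.1545  0.1372] 0.1374
128 264 267 [ 0.4771 -0.1545  0.1374] 0.1379
134 262 269 [ 0.4741 -0.1545  0.1383] 0.139
140 262 269 [ 0.471  -0.1545  0.1383] 0.1396
146 262 269 [ 0.4679 -0.1545  0.1387] 0.1393
152 262 269 [ 0.4647 -0.1546  0.1384] 0.139
158 262 269 [ 0.4615 -0.1546  0.1386] 0.1395
164 262 269 [ 0.4582 -0.1546  0.1384] 0.1394
170 262 269 [ 0.4549 -0.1547  0.1383] 0.1393
176 262 269 [ 0.4516 -0.1547  0.1383] 0.1395
182 262 269 [ 0.4483 -0.1547  0.1385] 0.1399
188 262 269 [ 0.4448 -0.1547  0.1383] 0.1393
post top 1126 [ 0.48804047 -0.15418511  0.13093181] [ 0.47000399 -0.16465671  0.12476054] [ 0.50091407 -0.13955795  0.1402353 ] 0.1292577379930115
bar 6143 [ 0.47231277 -0.17321776  0.10505727] [ 0.54354711 -0.13871431  0.1178772 ] 0.11131097422307462 ((0.5078922510147095, -0.15601234138011932), (0.0713215172290802, 0.03418481722474098), 0.4996543228626251)
grip 611 [ 0.4096098  -0.15119546  0.14867148]
237 284 81 142
```

View pics/w5.png

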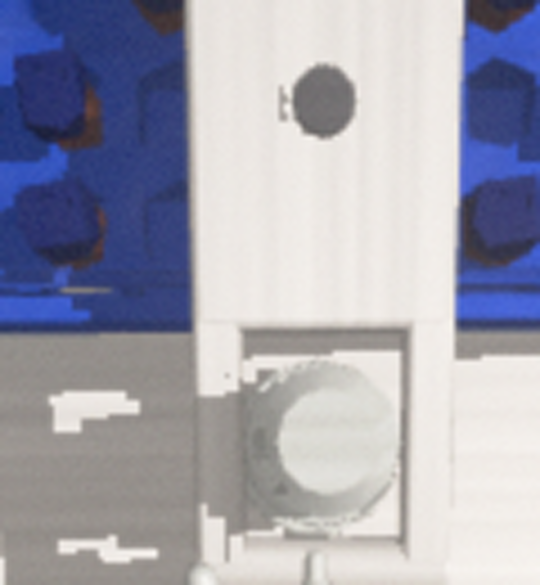

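Crop: the post's round top fills the slot, spanning about x 246–400 and y 360–530; the straight leg tip is just below it at (316,560).

```bash
python3 - <<'E'
from h import *
w=np.load("w.npz");w={k:w[k] for k in w.files};P=cloud(w);x,y,Z=np.moveaxis(P,-1,0)
m=(Z>.1265)&(Z<.1325)&(x>.478)&(x<.51)&(abs(y+.156)<.012);v,u=np.nonzero(m);ok=v<119;q=P[m][ok]
c,r=cv2.minEnclosingCircle(q[:,:2].astype(np.float32));print("top disc",c,r,q.mean(0),len(q))
m=(Z>.115)&(Z<.1325)&(x>.47)&(x<.51)&(abs(y+.156)<.0125);v,u=np.nonzero(m);ok=v<119;q=P[m][ok]
c,r=cv2.minEnclosingCircle(q[:,:2].astype(np.float32));print("post all",c,r,q[:,1].min(),q[:,1].max())
print(px(w,246/4.5+196,440/4.5,.118),px(w,400/4.5+196,440/4.5,.124),px(w,336/4.5+196,440/4.5,.13))
for xx in(.51,.52,.53,.54):
    b=(Z>.108)&(Z<.116)&(abs(x-xx)<.002)&(abs(y+.156)<.03);print(xx,P[b][:,1].min(),P[b][:,1].max())
E
```

```text
top disc (0.49223053455352783, -0.15599896013736725) 0.008801691234111786 [ 0.49241653 -0.15600766  0.12874972] 810
post all (0.49240636825561523, -0.1558881402015686) 0.009051954373717308 -0.16465671140115234 -0.1472716883093022
[ 0.49247933 -0.14633325  0.118     ] [ 0.4924095 -0.165344   0.124    ] [ 0.49229417 -0.15729666  0.13      ]
0.51 -0.17249015785314406 -0.1389252084357228
0.52 -0.1728771525105423 -0.13906551832903088
0.53 -0.1722733290526502 -0.13871430672307786
0.54 -0.1726135029268988 -0.1389206122455765
```

```bash
python3 -m inch '[[-1,[-0.006,0.0014,0.005],0],[-1,[-0.006,0.0014,0.014],0],[-1,[-0.006,0.0014,0.022],0],[-1,[-0.006,0.0014,0.022],0],[-1,[-0.006,0.0014,0.022],0],[-1,[-0.003,0.0014,0.022],0],[-1,[0.0,0.0014,0.022],0],[-1,[0.003,0.0014,0.022],0],[-1,[0.005,0.0014,0.022],0],[-1,[0.007,0.0014,0.022],0],[-1,[0.007,0.0014,0.022],0],[-1,[0.007,0.0014,0.022],0]]';python3 - <<'E'
from h import *
to([.4496,-.1524,.139],0)
w=get_image("wrist");P=cloud(w);x,y,Z=np.moveaxis(P,-1,0);np.savez("w2.npz",**w)
m=(Z>.1265)&(Z<.1325)&(x>.478)&(x<.515)&(abs(y+.156)<.012);q=P[m];c,r=cv2.minEnclosingCircle(q[:,:2].astype(np.float32));print("post",c,r)
m=(Z>.1125)&(Z<.12)&(x>.455)&(x<.481)&(abs(y+.156)<.006);
for a in np.arange(.45,.484,.004):
  s=(abs(x-a)<.001)&(abs(y+.156)<.005)&(Z>.1135)&(Z<.125);print(round(a,3),s.sum(),np.round(P[s].mean(0),4) if s.any() else "",np.round(P[s][:,2].max(),4) if s.any() else "")
E
```

```text
clock: 11.08
tool_pos: [0.4147, -0.153, 0.1376]
eef_rot: [1.0, 0.0, -0.0, -0.0]
contact_force: [0.3, -0.0, 0.5]
width: 0.0178
finger_force: 40.0
tcp [ 0.4147 -0.153   0.1376] yaw 0.01 tilt [-0. -0. -1.] shift mm [34.9 -0.6 -1.4] turn 0.01 F [ 0.3  -0.04  0.49] w 0.0178 t 11.075
post (0.49214044213294983, -0.15604132413864136) 0.008915041573345661
0.45 38 [ 0.45   -0.1551  0.1152] 0.1168
0.454 29 [ 0.454  -0.1563  0.1154] 0.1172
0.458 27 [ 0.4579 -0.1563  0.1154] 0.1166
0.462 28 [ 0.462  -0.1562  0.1153] 0.1163
0.466 43 [ 0.4661 -0.1549  0.1153] 0.1168
0.47 37 [ 0.4699 -0.1552  0.1153] 0.117
0.474 30 [ 0.4741 -0.1561  0.1152] 0.1168
0.478 30 [ 0.4779 -0.1561  0.1153] 0.1169
0.482 20 [ 0.4816 -0.1562  0.115 ] 0.1165
```

The leg is in the hole's mouth, centred in height and sideways with no force. Advance to bent-leg contact.

```bash
cat > chk.py <<'E'
from h import *
o=get_obs();w=get_image("wrist");P=cloud(w);x,y,Z=np.moveaxis(P,-1,0)
m=(Z>.1265)&(Z<.1325)&(x>.483)&(x<.56)&(abs(y+.156)<.012);q=P[m];c,r=cv2.minEnclosingCircle(q[:,:2].astype(np.float32))
print("F",np.round(o["contact_force"],1),"tcp",np.round(o["tool_pos"],4),"post",np.round(c,4),round(r,4),"platform mm",round((c[0]-.4923)*1000,1),"seat short mm",round(1000*(c[0]-o["tool_pos"][0]-.0426),1),"w",o["width"])
E
python3 -m inch '[[-1,[0.003,0,0],0],[-1,[0.006,0,0],0],[-1,[0.009,0,0],0],[-1,[0.009,0,0],0]]'|grep force;python3 chk.py
python3 -m inch '[[-1,[0.003,0,0],0],[-1,[0.006,0,0],0],[-1,[0.008,0,0],0],[-1,[0.008,0,0],0]]'|grep force;python3 chk.py
```

```text
contact_force: [0.1, 0.1, -0.1]
finger_force: 40.0
F [ 0.1  0.1 -0.1] tcp [ 0.4241 -0.1529  0.1377] post [ 0.4922 -0.1561] 0.009 platform mm -0.1 seat short mm 25.5 w 0.017290866398243995
contact_force: [-1.0, 0.9, -1.8]
finger_force: 40.0
F [-1.   0.9 -1.8] tcp [ 0.4318 -0.1527  0.1376] post [ 0.4954 -0.1559] 0.009 platform mm 3.1 seat short mm 21.0 w 0.017481987406265838
```

```bash

python3 -m inch '[[-1,[0.003,0,0],0],[-1,[0.006,0,0],0],[-1,[0.009,0,0],0],[-1,[0.009,0,0],0]]'|grep force;python3 chk.py
python3 -m inch '[[-1,[0.003,0,0],0],[-1,[0.006,0,0],0],[-1,[0.008,0,0],0],[-1,[0.008,0,0],0]]'|grep force;python3 chk.py
```

```text
contact_force: [-2.7, 4.1, -1.6]
finger_force: 40.0
F [-2.7  4.1 -1.6] tcp [ 0.4408 -0.1525  0.1375] post [ 0.5016 -0.156 ] 0.0089 platform mm 9.3 seat short mm 18.2 w 0.017716664799262496
contact_force: [-6.0, 3.6, -0.5]
finger_force: 40.0
F [-6.   3.6 -0.5] tcp [ 0.4478 -0.1525  0.1373] post [ 0.5079 -0.1558] 0.009 platform mm 15.6 seat short mm 17.5 w 0.017746872359429167
```

```bash

python3 -m inch '[[-1,[0.002,0,0],0],[-1,[0.004,0,0],0],[-1,[0.006,0,0],0],[-1,[0.006,0,0],0]]'|grep force;python3 chk.py
python3 -m inch '[[-1,[0.002,0,0],0],[-1,[0.004,0,0],0],[-1,[0.004,0,0],0]]'|grep force;python3 chk.py
```

```text
contact_force: [-5.3, 7.3, 1.8]
finger_force: 40.1
F [-5.3  7.3  1.8] tcp [ 0.4536 -0.1519  0.1373] post [ 0.5112 -0.1558] 0.0089 platform mm 18.9 seat short mm 15.0 w 0.017387160609188997
contact_force: [-3.4, 4.4, -0.3]
finger_force: 40.0
F [-3.4  4.4 -0.3] tcp [ 0.4587 -0.1521  0.1376] post [ 0.5005 -0.156 ] 0.009 platform mm 8.2 seat short mm -0.8 w 0.017554702468542422
```

It snapped home: the platform sprang back to 8 mm, the force dropped and the seat is within about 1 mm. Ease back to the platform's rest and check before letting go.

```bash

python3 -m inch '[[-1,[-0.003,-0.0005,0],0],[-1,[-0.006,-0.001,0],0],[-1,[-0.0075,-0.001,0],0],[-1,[-0.0075,-0.001,0],0]]'|grep force;python3 chk.py; python3 - <<'E'
from h import *
w=get_image("wrist");save(w,"w6.png",(186,60,346,240),3)
E
```

```text
contact_force: [-0.9, 3.0, -0.4]
finger_force: 40.0
F [-0.9  3.  -0.4] tcp [ 0.4514 -0.152   0.1378] post [ 0.4938 -0.1561] 0.009 platform mm 1.5 seat short mm -0.2 w 0.01792761355880121
```

View pics/w6.png

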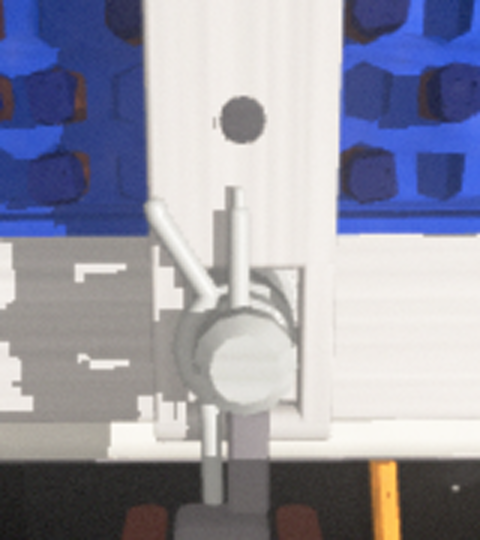

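The picture shows the straight leg coming out behind the post at (238,200–300) and the bent leg wrapped round its left side, with the bar level. Next: release, lift clear and check again.

```bash

python3 -m inch '[[-0.6,[0,0,0],0],[-0.2,[0,0,0],0],[0.2,[0,0,0],0],[0.2,[0,0,0],0],[0.2,[0,0,-0.01],0],[0.2,[0,0,-0.04],0],[0.2,[0,0,-0.08],0],[0.2,[0,0,-0.13],0],[0.2,[0,0,-0.15],0],[0.2,[0,0,-0.15],0],[0.2,[0,0,-0.15],0],[0.2,[0,0,-0.15],0]]'; python3 - <<'E'
from h import *
w=get_image("wrist");P=cloud(w);x,y,Z=np.moveaxis(P,-1,0);save(w,"w7.png",(150,120,350,320),3)
m=(Z>.1265)&(Z<.1325)&(x>.478)&(x<.52)&(abs(y+.156)<.012);print("post",cv2.minEnclosingCircle(P[m][:,:2].astype(np.float32)))
b=(Z>.10)&(Z<.116)&(abs(y+.156)<.012)
for a in(.475,.51,.54,.57,.6):s=b&(abs(x-a)<.003);print(a,s.sum(),np.median(P[s][:,2]) if s.any() else "")
g=(Z>.123)&(Z<.133)&(x>.43)&(x<.475)&(abs(y+.152)<.015);print("grip",g.sum(),cv2.minAreaRect(P[g][:,:2].astype(np.float32)),np.median(P[g][:,2]))
E
```

```text
clock: 16.4
tool_pos: [0.4505, -0.1518, 0.2864]
eef_rot: [1.0, 0.0, -0.001, -0.0]
contact_force: [-0.6, -0.6, 0.8]
width: 0.0525
finger_force: 0.0
post ((0.4924328029155731, -0.1559060513973236), 0.008916330523788929)
0.475 80 0.11147194631056148
0.51 120 0.11157533736559519
0.54 174 0.11144852947649919
0.57 160 0.11145234202673773
0.6 183 0.1114291204091386
grip 285 ((0.45144203305244446, -0.15185776352882385), (0.015486936084926128, 0.02027762681245804), 89.90221405029297) 0.12415620012380668
```

View pics/w7.png

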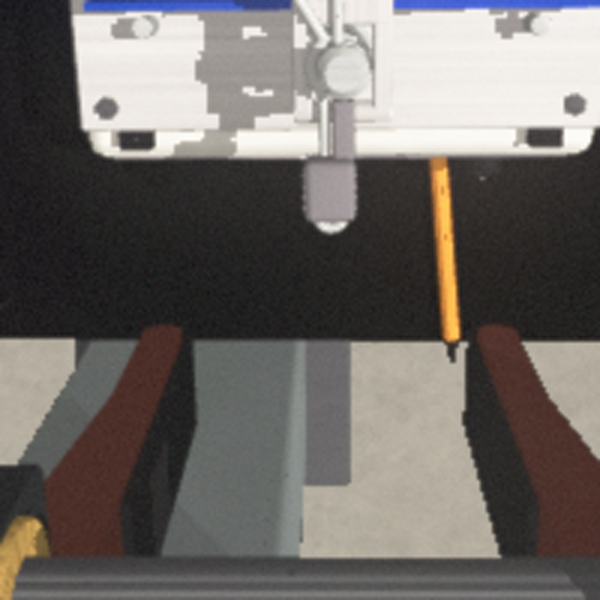

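The picture shows the clip hanging in line at (330,190) with the fingers well clear. The bar is level and the post is back at rest.

```bash
python3 -c "
from cell import *
print(close_job())"
```

```text
the job is handed in; nothing more can be done
None
```

The bar is closed and level, the R-clip is snapped home through the post within about 1 mm along the hole, the platform is back at rest with the robot clear, and the job was handed in at about 16.5 s; no verdict came back.

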